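Offer up a heatsink over its power module

ROBOT

A 6-joint arm with a two-finger parallel gripper is mounted at the origin on the work surface. World frame = base frame: x ahead of the robot, y to its left, z up, the work surface at z = 0. Lengths are in m, angles in rad, forces in N, time in s.
With the tool pointing down it reaches from about 0.35 to 0.975 m from the base axis. Payload 4.9 kg.
Tool frame: the origin (TCP) lies midway between the tips of the shut fingers; the grasp point (between the pads) lies ctrl.grip_depth behind it (ctrl.grip_depth is the distance from the TCP to the grasp point, in m); z points along the fingers, y is the line along which they close (so a half turn about z gives the same grasp; the last joint's range is limited). The gripper opens to 85 mm and grips with 20 to 120 N. Pads are 22 mm wide; open, the fingers measure 114 mm over their backs; the gripper's body (76 mm by 85 mm) begins 54 mm behind the grasp point. The pads swing forward as they close: fully open they stand 13 mm farther back than shut.
Start: joints at [-1.317, 0.053, 1.613, -0, 1.476, -0.119], TCP at [0.228, -0.582, 0.231] pointing down, gripper open.
Joint ranges: [-3.01, 3.01], [-1.01, 2.22], [0.06, 2.58], [-1.02, 4.17], [0.09, 2.62], [-3.14, 3.14]. Speed limits (rad/s): [2.57, 2.57, 3.14, 3.14, 3.14, 3.14].

INTERFACE

Orientations are given as a rotation vector (axis times angle).
In Python, from station import ctrl, get_image, camera_model gives the robot as it stands. The module is installed in compiled form; this text tells all that it offers.
- The arm moves only by the shell command python3 -m crank 'ROWS' [FORCE]. ROWS is JSON, a list of rows, each a list of 7 numbers: the shift along the tool's x, y, z in mm, then the turn, a rotation vector about the tool's x, y, z in rad, then the opening, from -1 (shut) to 1 (fully open). A call has exactly 10 rows; each row shifts and turns the commanded pose from where the row before left it, along the tool's axes as they then stand; what a row does not reach is not made up. A row lasts 1/12 s, in which the tool goes at most 41.7 mm and 7.16 degrees, less where a joint would pass 70% of its speed; a pose out of reach is approached as far as the arm can. A call with a gripper value outside its range is refused whole. The fingers move at their own pace and stop on an object; FORCE is the grip in N (left out, the last holds). Time passes only in rows, so rows that do not move let the fingers close, or fill a call up. It gives the time, the measured TCP pose, the force, the opening and the grip force at its end, in the units of the state.
- ctrl.get_obs(): the state, without advancing time (a new reading comes with each control period).
- get_image(name): name is "scene" or "side" or "wrist"; returns the picture (384x512x3 uint8, red, green, blue); there is no depth.
- camera_model(name): a dict with "vertical_fov" (degrees; the focal length in pixels is half the picture's height over the tangent of half this angle, whatever the lens; pixels are square), "cx", "cy" (the principal point, pixels), "R" (3x3) and "t" (3): a world point X has camera coordinates R X + t; the wrist camera has in their place "hand_eye" (4x4, takes a point from camera to tool coordinates, whose origin is the TCP and whose axes are the flange's). Camera axes: x right, y down, z forward; pixel columns grow to the right and rows downward; lengths in m; the calibration is good to about 2 mm. A picture is of the moment at which its call begins: read the wrist's pose just before it. camera_model takes no time and is no camera call.
- ctrl.finish_job(): hands the job in; it is judged then, once.
The state is a dict: "t": time; "q": joint angles; "dq": joint speeds; "effort": joint torques, N m; "tool_pos": TCP position; "tool_rot": TCP orientation; "contact_force": force on the tool from outside, world axes, zero at the start; "wrist_torque": the same for the moment, N m; "opening": finger opening in m; "grip_force": force on a finger pad.
Only numpy, scipy, OpenCV 4.12 (cv2) and the standard library are available. Lean on these libraries where they do the work, as an engineer would, in place of code of your own. Each camera call takes 0.05 s, during which the arm holds its last target. There are 200 camera calls.

TASK

Square the finned aluminium heatsink up in the locating nest, lying flat and hard against all three steel pins (its long side on the two, its end on the one). Then grip it, carry it over the row of small-parts bins without touching them, and hold it still and level about one centimetre above the black power module in the open case, lined up edge for edge with it and never touching the case or anything in it, so that a colleague can get adhesive in underneath. Finish still holding it there, and leave the other things on the bench alone.

Things in the scene. Friction and masses are not known exactly. Their poses are not given: they have to be found in the camera images.
- heatsink: Finned aluminium heatsink, a rigid bar 110 x 40 mm, 36 mm tall, 0.17 to 0.34 kg, loose on the nest plate. Origin: centre of its underside; x along its length and fins, y across the 40 mm to grip (outer fins flat), z up. The same either way round. It starts 11 to 20 mm short of home along x and 21 to 35 mm along y, turned up to 0.25 rad.
- nest: Locating nest fixed to the bench: flat dark steel plate 200 (x) x 140 (y) x 10 mm with three upright steel pins, 10 mm in diameter, 12 mm tall above the plate. Origin: centre of its underside; z up. In its frame the pins for the heatsink's long side stand at (45, 40) and (-5, 40) mm, the one for its end at (80, 15) mm: the heatsink goes towards +y and +x.
- nest_home (a point): Point on the top face of the nest plate (10 mm above the bench; at (20, 15) mm in the nest's frame, same axes) where the origin of the heatsink lies when it is against all three pins, its length along x.
- bins: Row of three identical open-topped red plastic small-parts bins, fixed on the bench between nest and case. The row is 289 mm long (its x), 100 mm wide (its y) and 72 mm high. Origin: centre of its underside; z up.
- case: Open grey case fixed to the bench, 190 (x) x 120 (y) mm, walls 22 mm high, green circuit board inside. Origin: centre of its underside; z up. In its middle the power module, a black flat-topped block 110 (x) x 40 (y) mm, top 30 mm above the bench. Two round capacitors, 18 mm in diameter, at x = -75 and +75 mm, y = 0, tops 55 mm above the bench. All else is lower than the module.
- module_top (a point): Centre of the power module's flat top, 30 mm above the bench; x along the module's length, y across it, z up.
- tub: White plastic tub with lid, 90 mm in diameter, 130 mm tall; leave alone. Origin: centre of its underside.
- carton: Small cardboard box, 90 x 70 x 100 mm tall; leave alone. Origin: centre of its underside.
- screwdriver: Screwdriver lying on the bench; leave alone. Its length lies along its x.
- tape: Roll of black tape lying flat, 90 mm in diameter, 19 mm tall; leave alone. Origin: centre of its underside.
Not all that is in view belongs to the job. Of the things that look like the heatsink, the largest one is meant.

How it is judged:
On the way, in this order (a step that is already met when the one before it is completed fails the run):
1. the heatsink lies flat in the nest, against all three pins (within 3.5 mm of home, square within 0.035 rad) (horizontal distance between heatsink and nest_home below 0.0035 m and z of heatsink in the frame of nest_home below 0.003 m and angle between the x axis of heatsink and the x axis of nest, either way round below 0.035 rad and angle between heatsink's own z axis and vertical below 0.03 rad), for 0.2 s.
2. the heatsink passes over the row of bins, its underside above their rims (y of heatsink in the frame of bins between -0.04 and 0.04 m and x of heatsink in the frame of bins between -0.145 and 0.145 m and z of heatsink in the frame of bins above 0.074 m), for 0.02 s.
At the end, for the whole second after the job is handed in: The gripper holds the heatsink still and level (within 0.06 rad), its underside 4 to 18 mm above the module's top, its centre within 6 mm of the module's centre sideways and its length along the module's within 0.07 rad, touching nothing but the fingers (z of heatsink in the frame of module_top between 0.004 and 0.018 m and horizontal distance between heatsink and module_top below 0.006 m and angle between the x axis of heatsink and the x axis of module_top, either way round below 0.07 rad and angle between heatsink's own z axis and vertical below 0.06 rad and linear speed of heatsink below 0.01 m/s and angular speed of heatsink below 0.1 rad/s and contact force between heatsink and case below 0.05 N and contact force between heatsink and the fingers above 1 N); the arm keeps its last pose, push and grip.
It fails at once if the heatsink or the robot touches the case or anything in it (contact force between case and anything else above 1 N).
It fails at once if the bins are touched (contact force between bins and anything else above 1.5 N).
It fails at once if another thing on the bench is disturbed (moved over 15 mm) (distance of any of tub, carton, screwdriver, tape from where it was at the start of the episode above 0.015 m).
It also fails if it takes over 67 s, if anything falls off the work surface, if the arm or the gripper's body presses on something with over 40 N, if the wrist force passes 120 N, or if a joint passes its speed limit or range.

## Working session

There is one attempt and no reset: what is moved stays moved. The work goes in short steps, Python scripts to look and compute and a shell command to move; the robot and the scene stay as the last step left them, time stands still between calls to the robot, and variables do not carry over. Pictures are saved under pics/ and viewed, at most 10 in all, crops included, and the job is handed in when it is done.

```bash
mkdir -p pics
cat > h.py <<'E'
import numpy as np, cv2
from scipy.spatial.transform import Rotation as Ro
from station import ctrl, get_image, camera_model
def cam(name,obs=None):
    m=camera_model(name); f=192/np.tan(np.radians(m['vertical_fov'])/2)
    if name=='wrist':
        H=np.array(m['hand_eye']); Rt=Ro.from_rotvec(obs['tool_rot']).as_matrix()
        Rwc=Rt@H[:3,:3]; o=Rt@H[:3,3]+np.array(obs['tool_pos'])
    else:
        R=np.array(m['R']); Rwc=R.T; o=-R.T@np.array(m['t'])
    return f,m['cx'],m['cy'],Rwc,o
def ray(c,uv,z):
    f,cx,cy,R,o=c; uv=np.atleast_2d(uv).astype(float)
    d=np.c_[(uv[:,0]-cx)/f,(uv[:,1]-cy)/f,np.ones(len(uv))]@R.T
    return o+d*((z-o[2])/d[:,2])[:,None]
def proj(c,X):
    f,cx,cy,R,o=c; p=(np.atleast_2d(X)-o)@R
    return np.c_[f*p[:,0]/p[:,2]+cx,f*p[:,1]/p[:,2]+cy]
def snap(name,fn):
    o=ctrl.get_obs(); im=get_image(name)[:,:,::-1].copy(); cv2.imwrite('pics/'+fn,im); return im,cam(name,o)
E
python3 - <<'E'
from h import *
for n in('scene','side','wrist'):
    im,c=snap(n,n+'0.png'); print(n,c[0],c[1:3],c[4].round(3),c[3][:,2].round(2), camera_model(n).keys())
o=ctrl.get_obs(); print(o['t'],o['tool_pos'],o['tool_rot'],o['opening'],ctrl.grip_depth)
a=np.vstack([cv2.imread('pics/scene0.png'),cv2.imread('pics/side0.png')])
b=cv2.imread('pics/wrist0.png')
cv2.imwrite('pics/ws.png',np.hstack([cv2.resize(a,(400,600)),cv2.resize(b,(400,300)) if 0 else np.vstack([cv2.resize(b,(400,300)),np.zeros((300,400,3),np.uint8)])]))
E
```

```text
scene 387.3582215667679 (251.89364911807533, 191.74204391872198) [1.092 0.854 0.802] [-0.42 -0.7  -0.58] dict_keys(['vertical_fov', 'cx', 'cy', 'R', 't'])
side 468.19273897232955 (253.20346502814152, 186.9618853092484) [-0.115  0.791  1.027] [ 0.47 -0.56 -0.68] dict_keys(['vertical_fov', 'cx', 'cy', 'R', 't'])
wrist 327.22911740974484 (261.2643018381059, 186.2741647261681) [ 0.299 -0.554  0.374] [-0.28 -0.11 -0.95] dict_keys(['vertical_fov', 'cx', 'cy', 'hand_eye'])
0.15 [ 0.2275184  -0.5815795   0.23031879] [-3.08554603e+00 -5.81960421e-01  1.55301959e-04] 0.08500288602984439 0.0187
```

View pics/scene0.png

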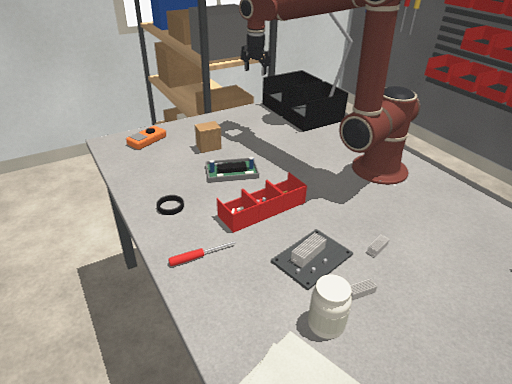

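View pics/side0.png

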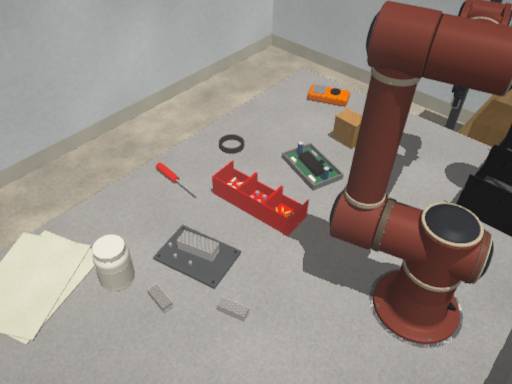

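The scene picture shows three finned bars: the one on the dark plate at scene (309,249), and loose ones at (377,244) and (362,289). The bar on the nest plate is the largest and lies in the nest, so it fits the description. I'll confirm it in a crop.

```bash
cat > m1.py <<'E'
from h import *
a=cv2.imread('pics/scene0.png');b=cv2.imread('pics/side0.png')
ca=cam('scene');cb=cam('side')
def rep(im,c,box,fn,name,z):
    x0,y0,x1,y1=box; m=np.zeros(im.shape[:2],np.uint8); m[y0:y1,x0:x1]=fn(im[y0:y1,x0:x1].astype(int))*255
    m=cv2.morphologyEx(m,cv2.MORPH_OPEN,np.ones((2,2)))
    k=max(cv2.findContours(m,0,2)[0],key=cv2.contourArea)[:,0,:]
    w=ray(c,k,z)[:,:2].astype(np.float32)*1000
    r=cv2.minAreaRect(w); print(name,np.round(r[0]),np.round(r[1]),round(r[2],1), 'px',k.min(0),k.max(0)); return w
dark=lambda i:(i.max(2)<85)
red=lambda i:(i[...,2]>100)&(i[...,1]<70)
for im,c,n,bn,bb in((a,ca,'scene',(265,225,360,290),(210,170,315,235)),(b,cb,'side',(150,220,245,290),(205,160,312,235))):
    rep(im,c,bn,dark,n+' nest',.01)
    rep(im,c,bb,red,n+' bins',.072)
for n,c,uv in(('scene',ca,[[206,162],[253,158],[258,171],[208,178]]),('side',cb,[[283,159],[311,147],[341,177],[318,187]])):
    w=ray(c,uv,.022);print(n,'case',w.mean(0).round(3)); print((w*1000).round()[:,:2].tolist())
for n,z,s,t in(('tub',.13,(333,286),(110,243)),('carton',.1,(207,128),(350,117)),('tape',.019,(170,204),(232,142)),('sd1',.01,(170,262),(158,166)),('sd2',.01,(234,244),(196,197))):
    print(n,ray(ca,s,z).round(3)[0],ray(cb,t,z).round(3)[0])
u=cv2.resize(a[220:310,260:395],None,fx=3.9,fy=3.9,interpolation=2);v=cv2.resize(b[215:325,140:255],None,fx=2.2,fy=3.19/1.0,interpolation=2)
cv2.imwrite('pics/crop1.png',np.hstack([u,v[:351]]))
E
python3 m1.py
```

```text
scene nest [628. 300.] [  7. 113.] 12.1 px [278 266] [309 290]
scene bins [554.  37.] [327. 160.] 3.0 px [219 174] [307 232]
side nest [427. 299.] [5. 3.] 41.7 px [213 282] [215 283]
side bins [511.  23.] [317. 148.] 2.9 px [214 163] [308 235]
scene case [ 0.518 -0.259  0.022]
[[588.0, -339.0], [413.0, -278.0], [445.0, -186.0], [628.0, -234.0]]
side case [ 0.501 -0.243  0.022]
[[600.0, -209.0], [568.0, -326.0], [403.0, -264.0], [431.0, -174.0]]
tub [0.633 0.448 0.13 ] [0.638 0.444 0.13 ]
carton [ 0.524 -0.458  0.1  ] [ 0.514 -0.47   0.1  ]
tape [ 0.802 -0.157  0.019] [ 0.794 -0.165  0.019]
sd1 [0.893 0.084 0.01 ] [0.896 0.089 0.01 ]
sd2 [0.703 0.107 0.01 ] [0.694 0.107 0.01 ]
```

View pics/crop1.png

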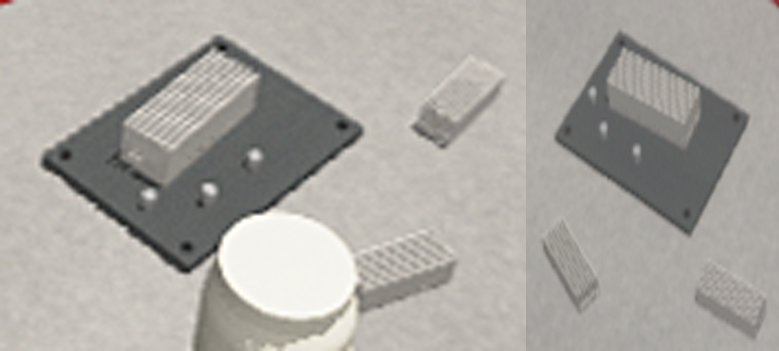

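The crop confirms it: the large finned bar on the dark plate is the heatsink, and the other two are clearly smaller. The pins show at scene crop (148,195) for the end, with (209,188) and (254,156) for the long side.

Run:
```python
from h import *
ca=cam('scene');cb=cam('side')
P=np.array([[148,192],[209,184],[254,153]])/3.9+[260,220]
print('pins scene',ray(ca,P,.022).round(4).tolist())
Q=np.array([[148,192]]);S=np.array([[637-527,150],[603-527,129],[592-527,92]])/[2.2,3.19]+[140,215]
print('pins side',ray(cb,S,.022).round(4).tolist())
C=np.array([[220,38],[362,130],[187,268],[42,158]])/3.9+[260,220]
w=ray(ca,C,.01);print('plate',w.round(3)[:,:2].tolist(),w.mean(0))
T=np.array([[220,50],[260,78],[170,155],[122,126]])/3.9+[260,220]
w=ray(ca,T,.046);print('hs top',w.round(3)[:,:2].tolist(),w.mean(0))
o=ctrl.get_obs();print(Ro.from_rotvec(o['tool_rot']).as_matrix().round(3));print(np.array(camera_model('wrist')['hand_eye']).round(3))
```

```text
pins scene [[0.6048, 0.2906, 0.022], [0.5631, 0.3055, 0.022], [0.5164, 0.2974, 0.022]]
pins side [[0.5153, 0.3001, 0.022], [0.5629, 0.3125, 0.022], [0.6039, 0.2943, 0.022]]
plate [[0.45, 0.176], [0.422, 0.31], [0.615, 0.351], [0.645, 0.217]] [0.53308777 0.263354   0.01      ]
hs top [[0.488, 0.218], [0.482, 0.257], [0.586, 0.287], [0.599, 0.248]] [0.53868777 0.25230223 0.046     ]
[[ 0.931  0.364 -0.   ]
 [ 0.364 -0.931  0.002]
 [ 0.    -0.002 -1.   ]]
[[-0.001 -0.954 -0.301  0.077]
 [ 1.    -0.001 -0.     0.001]
 [ 0.    -0.301  0.954 -0.143]
 [ 0.     0.     0.     1.   ]]
```

```bash
python3 -m crank '[[36,-15,-2,0,0,0,1],[36,-15,-2,0,0,0,1],[36,-15,-2,0,0,0,1],[36,-15,-2,0,0,0,1],[36,-15,-2,0,0,0,1],[36,-15,-2,0,0,0,1],[36,-15,-2,0,0,0,1],[36,-15,-2,0,0,0,1],[36,-15,-2,0,0,0,1],[36,-15,-2,0,0,0,1]]' 30
python3 -m crank '[[32,-14,0,0,0,0,1],[32,-14,0,0,0,0,1],[0,0,0,0,0,0.11,1],[0,0,0,0,0,0.11,1],[0,0,0,0,0,0.11,1],[0,0,0,0,0,0.11,1],[0,0,0,0,0,0.11,1],[0,0,0,0,0,0.11,1],[0,0,0,0,0,0,1],[0,0,0,0,0,0,1]]'
python3 - <<'E'
from h import *
im,c=snap('wrist','w1.png')
E
```

```text
t: 0.98
tool_pos: [0.5092, -0.3095, 0.2511]
tool_rot: [-3.087, -0.582, 0.0]
contact_force: [0.8, -0.2, -0.5]
opening: 0.085
grip_force: 0.0
t: 1.82
tool_pos: [0.5575, -0.2617, 0.2509]
tool_rot: [-3.11, 0.445, 0.001]
contact_force: [0.7, 0.2, 0.1]
opening: 0.0851
grip_force: 0.0
```

View pics/w1.png

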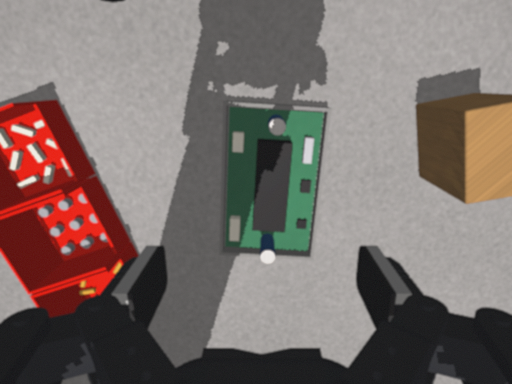

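The wrist view shows the case, with its black module spanning about (258,139) to (284,232). The capacitor tops are at (277,124) and (267,257). The bins are at left and the carton at right.

```bash
cat > m2.py <<'E'
from h import *
im=cv2.imread('pics/w1.png'); c=cam('wrist',ctrl.get_obs())
m=np.zeros(im.shape[:2],np.uint8); s=im.astype(int)
sub=s[132:240,240:300]; m[132:240,240:300]=((sub.max(2)<75)&(sub[...,1]-sub[...,2]<14)&(sub[...,1]-sub[...,0]<10))*255
m=cv2.morphologyEx(m,cv2.MORPH_OPEN,np.ones((3,3)))
k=max(cv2.findContours(m,0,2)[0],key=cv2.contourArea)[:,0,:]
k=k+0.0
w=ray(c,k,.03)[:,:2].astype(np.float32)
r=cv2.minAreaRect(w);print('module',r, 'px',cv2.boxPoints(cv2.minAreaRect(k.astype(np.float32))).round().tolist())
caps=ray(c,[[278,125],[267.5,257]],.055);d=caps[1]-caps[0];print('caps',caps.round(4).tolist(),'mid',caps.mean(0).round(4),np.linalg.norm(d),np.arctan2(d[1],d[0]))
q=ray(c,[[228,101],[327,106],[311,255],[222,251]],.022);print('rim',q.round(4)[:,:2].tolist(),q.mean(0).round(4))
for a,b in((0,3),(1,2)): print(np.arctan2(*(q[b]-q[a])[[1,0]]),np.linalg.norm(q[b]-q[a]))
cv2.imwrite('pics/w1c.png',np.hstack([cv2.resize(im[90:270,210:340],None,fx=3,fy=3),cv2.cvtColor(cv2.resize(m[90:270,210:340],None,fx=3,fy=3),8)[:,:390]]))
E
python3 m2.py
```

```text
module ((0.5168578624725342, -0.2620108425617218), (0.03858458623290062, 0.1121448278427124), 70.07649993896484) px [[251.0, 230.0], [257.0, 138.0], [292.0, 141.0], [285.0, 232.0]]
caps [[0.5873, -0.2887, 0.055], [0.4436, -0.2363, 0.055]] mid [ 0.5155 -0.2625  0.055 ] 0.15290603527213362 2.791370338604911
rim [[0.6237, -0.2433], [0.5877, -0.3468], [0.4125, -0.2858], [0.4499, -0.1784]] [ 0.5185 -0.2636  0.022 ]
2.784421760654518 0.18550004069895387
2.806443895957039 0.18561524252522005
```

View pics/w1c.png

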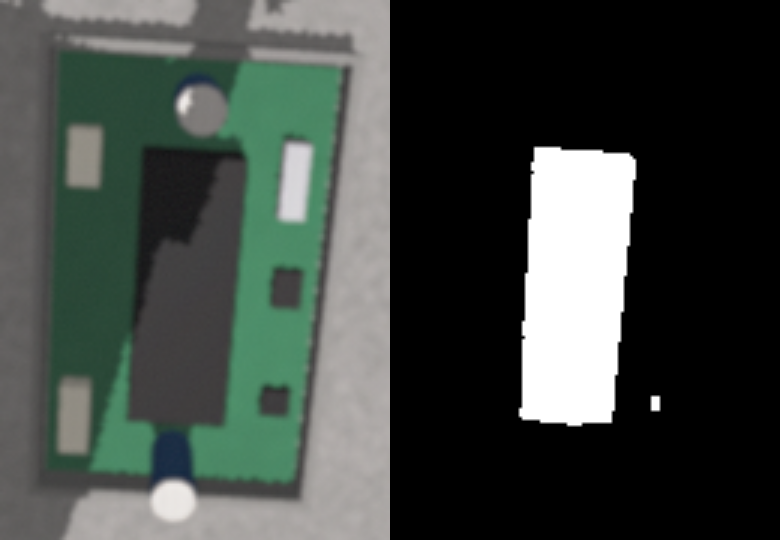

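```bash
python3 -m crank '[[-8.5,-37,0,0,0,0,1],[-8.5,-37,0,0,0,0,1],[-8.5,-37,0,0,0,0,1],[-8.5,-37,0,0,0,0,1],[-8.5,-37,0,0,0,0,1],[-8.5,-37,0,0,0,0,1],[-8.5,-37,0,0,0,0,1],[-8.5,-37,0,0,0,0,1],[-8.5,-37,0,0,0,0,1],[-8.5,-37,0,0,0,0,1]]' | sed -n 1,3p
python3 -m crank '[[-9,-38,0,0,0,0,1],[-9,-38,0,0,0,0,1],[-9,-38,0,0,0,0,1],[-9,-38,0,0,0,0,1],[0,0,0,0,0,-0.105,1],[0,0,0,0,0,-0.105,1],[0,0,0,0,0,-0.105,1],[0,0,0,0,0,-0.105,1],[0,0,0,0,0,-0.105,1],[0,0,0,0,0,0,1]]'
python3 - <<'E'
from h import *
im,c=snap('wrist','w2.png')
E
```

```text
t: 2.7
tool_pos: [0.5807, 0.1189, 0.2514]
tool_rot: [-3.11, 0.446, -0.001]
t: 3.53
tool_pos: [0.5894, 0.2731, 0.2511]
tool_rot: [3.119, 0.378, -0.001]
contact_force: [-0.2, -0.3, 0.2]
opening: 0.0854
grip_force: 0.0
```

View pics/w2.png

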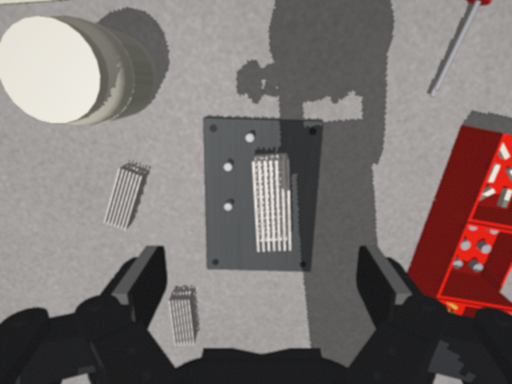

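The wrist view shows pin tops at (250,138), (228,167) and (228,206). The heatsink spans about (252,155) to (292,250), and the plate corners are (205,117), (322,121), (310,271) and (208,268).

```bash
cat > m3.py <<'E'
from h import *
im=cv2.imread('pics/w2.png'); c=cam('wrist',ctrl.get_obs())
g=im.max(2)
pins=[]
for u,v in((250,138),(228,167),(228,206)):
    s=(g[v-8:v+9,u-8:u+9]>120).astype(np.uint8); M=cv2.moments(s,True); pins.append([u-8+M['m10']/M['m00'],v-8+M['m01']/M['m00']])
print(np.round(pins,1).tolist()); W=ray(c,pins,.022)[:,:2]; print('pins',W.round(4).tolist())
d=W[1]-W[2]; y1=np.arctan2(d[1],d[0])
N=np.array([[80,15],[45,40],[-5,40]])/1000; A=N-N.mean(0);B=W-W.mean(0)
y=np.arctan2((A[:,0]*B[:,1]-A[:,1]*B[:,0]).sum(),(A*B).sum()); R=np.array([[np.cos(y),-np.sin(y)],[np.sin(y),np.cos(y)]])
t=W.mean(0)-R@N.mean(0); print('nest yaw',y,y1,'org',t,'res',(W-(N@R.T+t)).round(4).tolist()); print('home',R@[.02,.015]+t)
P=ray(c,[[205,117],[322,121],[310,271],[208,268]],.01); e=P[0]-P[3]; print('plate',P.mean(0),np.arctan2(e[1],e[0]))
m=np.zeros_like(g); m[148:260,245:300]=(g[148:260,245:300]>115)*255
m=cv2.morphologyEx(m,cv2.MORPH_CLOSE,np.ones((5,5)))
k=max(cv2.findContours(m,0,2)[0],key=cv2.contourArea)[:,0,:].astype(np.float32)
r=cv2.minAreaRect(ray(c,k,.046)[:,:2].astype(np.float32)); print('hs',r)
cv2.imwrite('pics/w2c.png',np.hstack([cv2.resize(im[110:280,200:330],None,fx=3,fy=3,interpolation=2),cv2.cvtColor(cv2.resize(m[110:280,200:330],None,fx=3,fy=3),8)]))
E
python3 m3.py
```

```text
[[249.1, 137.5], [227.2, 166.9], [227.4, 206.6]]
pins [[0.6035, 0.2902], [0.564, 0.3075], [0.5153, 0.2972]]
nest yaw 0.2075914680580598 0.2088817433227502 org [0.52830374 0.25905649] res [[0.0, -0.0], [-0.0001, 0.0], [0.0001, 0.0]]
home [0.54478279 0.27785652]
plate [0.52922756 0.25819071 0.01      ] 0.20479438335942515
hs ((0.5382581353187561, 0.2480437159538269), (0.11802379041910172, 0.04240492731332779), 16.4151554107666)
```

View pics/w2c.png

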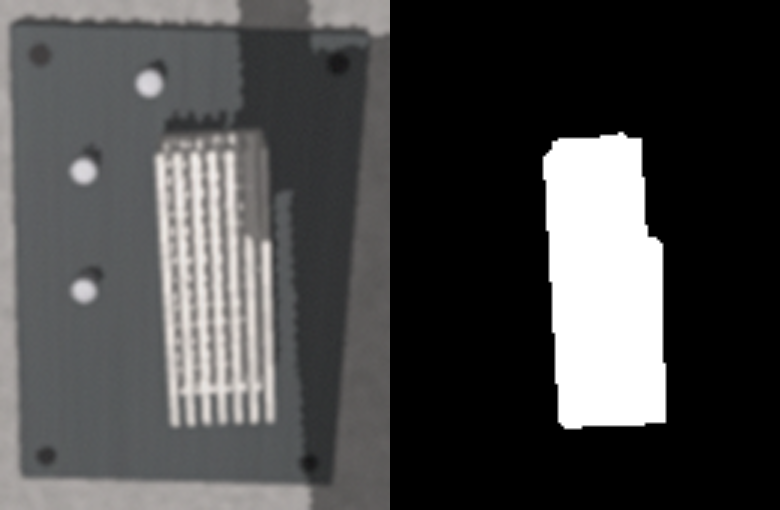

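```bash
cat >> h.py <<'E'
def st():
    o=ctrl.get_obs(); M=Ro.from_rotvec(o['tool_rot']).as_matrix(); return o,M,np.arctan2(M[1,0],M[0,0])
def todo(x,y,z,yaw):
    o,M,w=st(); print('tool mm',(M.T@(np.array([x,y,z])-o['tool_pos'])*1000).round(1),'turn z',round(-(yaw-w),4),'yaw',round(w,4),'tilt',M[:2,2].round(4))
E
python3 - <<'E'
from h import *
c=cam('wrist',ctrl.get_obs())
w=ray(c,np.array([[156,152],[267,152],[275,424],[170,427]])/3+[200,110],.046)
print(w.round(4)[:,:2].tolist()); cc=w.mean(0); print(cc)
d1=w[0]-w[3];d2=w[1]-w[2]; print([np.arctan2(d[1],d[0]) for d in(d1,d2)],np.linalg.norm(d1),np.linalg.norm(d2),np.linalg.norm(w[0]-w[1]))
yw=np.arctan2(d1[1],d1[0])
todo(cc[0],cc[1],.10,yw)
E
```

```text
[[0.5836, 0.2816], [0.593, 0.2423], [0.4869, 0.2106], [0.4758, 0.2509]]
[0.53483306 0.24634535 0.046     ]
[np.float64(0.2775545712675972), np.float64(0.2905755534883425)] 0.11201911806752515 0.11075202457825908 0.040331849300986024
tool mm [-59.3  13.1 151.2] turn z -0.0404 yaw 0.2371 tilt [-0.0003 -0.0001]
```

```bash
python3 -m crank '[[-20,4.4,15,0,0,0,0.6],[-20,4.4,25,0,0,0,0.6],[-19.3,4.3,30,0,0,0,0.6],[0,0,30,0,0,0,0.6],[0,0,30,0,0,-0.044,0.6],[0,0,21,0,0,0,0.6],[0,0,0,0,0,0,0.6],[0,0,0,0,0,0,0.6],[0,0,0,0,0,0,0.6],[0,0,0,0,0,0,0.6]]' 30
python3 - <<'E'
from h import *
todo(.5348,.2463,.017,.283)
im,c=snap('wrist','w3.png')
E
```

```text
t: 4.42
tool_pos: [0.5367, 0.2469, 0.103]
tool_rot: [-3.11, -0.44, -0.007]
contact_force: [-0.3, -0.6, 0.1]
opening: 0.0684
grip_force: 0.0
tool mm [-2.4  0.1 86. ] turn z -0.0017 yaw 0.2813 tilt [0.0042 0.0014]
```

View pics/w3.png

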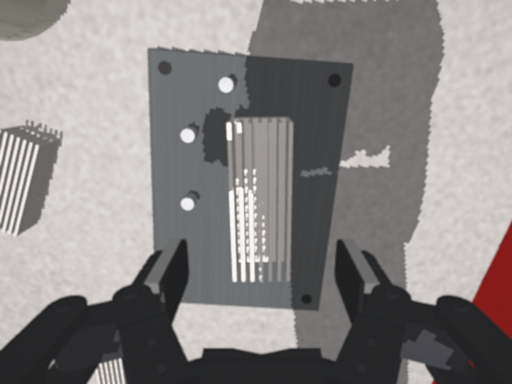

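The heatsink spans (228,118) to (293,282), centred between the open fingers. I'll go down and grip.

```bash
python3 -m crank '[[-1,0,10,0,0,0,0.3],[-1,0,12,0,0,0,0.3],[0,0,12,0,0,0,0.3],[0,0,12,0,0,0,0.3],[0,0,12,0,0,0,0.3],[0,0,12,0,0,0,0.3],[0,0,10,0,0,0,0.3],[0,0,6,0,0,0,0.3],[0,0,0,0,0,0,0.3],[0,0,0,0,0,0,0.3]]' 30
python3 -m crank '[[0,0,0,0,0,0,0.1],[0,0,0,0,0,0,0],[0,0,0,0,0,0,-0.2],[0,0,0,0,0,0,-0.5],[0,0,0,0,0,0,-1],[0,0,0,0,0,0,-1],[0,0,0,0,0,0,-1],[0,0,0,0,0,0,-1],[0,0,0,0,0,0,-1],[0,0,0,0,0,0,-1]]' 40
python3 - <<'E'
from h import *
c,s=np.cos(.2085),np.sin(.2085)
todo(.5448-.012*c+.012*s,.2779-.012*s-.012*c,st()[0]['tool_pos'][2],.2085)
E
```

```text
t: 5.3
tool_pos: [0.5329, 0.2458, 0.0139]
tool_rot: [3.11, 0.441, -0.001]
contact_force: [-0.1, -0.0, 0.1]
opening: 0.0553
grip_force: 0.0
t: 6.13
tool_pos: [0.534, 0.2462, 0.0155]
tool_rot: [-3.11, -0.441, -0.003]
contact_force: [1.1, 0.2, 6.5]
opening: 0.0391
grip_force: 43.0
tool mm [  6.4 -16.3   0. ] turn z 0.0733 yaw 0.2818 tilt [0.0019 0.0008]
```

```bash
python3 -m crank '[[0,0,-0.6,0,0,0.037,-1],[0,0,0,0,0,0.036,-1],[2,-3.5,0,0,0,0,-1],[2,-3.5,0,0,0,0,-1],[2.4,-3.5,0,0,0,0,-1],[0,-3,0,0,0,0,-1],[0,-3,0,0,0,0,-1],[0,-2,0,0,0,0,-1],[0,0,0,0,0,0,-1],[0,0,0,0,0,0,-1]]' 40
python3 - <<'E'
from h import *
todo(.5448,.2779,.0155,.2085)
E
```

```text
t: 6.97
tool_pos: [0.5364, 0.2645, 0.0156]
tool_rot: [3.123, 0.328, 0.002]
contact_force: [2.3, -4.5, 5.3]
opening: 0.0393
grip_force: 43.1
tool mm [ 11.  -11.3   0.1] turn z 0.0007 yaw 0.2092 tilt [ 0.0017 -0.0013]
```

```bash
python3 -m crank '[[0,0,-0.5,0,0,0,-1],[0,-1,0,0,0,0,-1],[0,-1,0,0,0,0,-1],[0,-1,0,0,0,0,-1],[0,-1,0,0,0,0,-1],[0,-1,0,0,0,0,-1],[0,-1,0,0,0,0,-1],[0,-1,0,0,0,0,-1],[0,-1,0,0,0,0,-1],[0,0,0,0,0,0,-1]]' 40
python3 - <<'E'
from h import *
todo(.5448,.2779,.0155,.2085)
E
```

```text
t: 7.8
tool_pos: [0.5343, 0.2715, 0.0156]
tool_rot: [3.121, 0.328, 0.001]
contact_force: [1.5, -9.2, 6.1]
opening: 0.0396
grip_force: 49.1
tool mm [11.6 -4.1  0.1] turn z 0.0013 yaw 0.2098 tilt [ 0.0008 -0.0038]
```

```bash
python3 -m crank '[[0,-0.5,-1,0,0,0,-1],[0,-0.5,0,0,0,0,-1],[0,-0.5,0,0,0,0,-1],[0,-0.5,0,0,0,0,-1],[0,0,0,0,0,0,-1],[0,0,0,0,0,0,-1],[0,0,0,0,0,0,-1],[0,0,0,0,0,0,-1],[0,0,0,0,0,0,-1],[0,0,0,0,0,0,-1]]' 40
python3 - <<'E'
from h import *
todo(.5448,.2779,.0155,.2085); print(st()[0]['wrist_torque'])
E
```

```text
t: 8.63
tool_pos: [0.5343, 0.2729, 0.0156]
tool_rot: [3.12, 0.328, 0.002]
contact_force: [6.6, -10.6, -0.7]
opening: 0.0395
grip_force: 53.2
tool mm [11.3 -2.8  0.1] turn z 0.0009 yaw 0.2094 tilt [ 0.002  -0.0042]
[-1.69116607 -1.13021989  0.0114008 ]
```

```bash
python3 -m crank '[[1.5,0,0,0,0,0,-1],[1.5,0,0,0,0,0,-1],[1.5,0,0,0,0,0,-1],[1.5,0,0,0,0,0,-1],[1,0,0,0,0,0,-1],[1,0,0,0,0,0,-1],[0,0,0,0,0,0,-1],[0,0,0,0,0,0,-1],[0,0,0,0,0,0,-1],[0,0,0,0,0,0,-1]]' 40
python3 - <<'E'
from h import *
todo(.5448,.2779,.0155,.2085); print(st()[0]['wrist_torque'])
im,c=snap('wrist','w4.png'); 
cv2.imwrite('pics/w4b.png',cv2.resize(im,None,fx=1.5,fy=1.5,interpolation=2))
E
```

```text
t: 9.47
tool_pos: [0.538, 0.2766, 0.0157]
tool_rot: [3.124, 0.328, -0.012]
contact_force: [-9.8, -5.0, 9.7]
opening: 0.0393
grip_force: 43.8
tool mm [6.9 0.1 0.1] turn z 0.0008 yaw 0.2093 tilt [-0.0075 -0.0015]
[-0.72607976  0.95225922  0.0011966 ]
```

View pics/w4b.png

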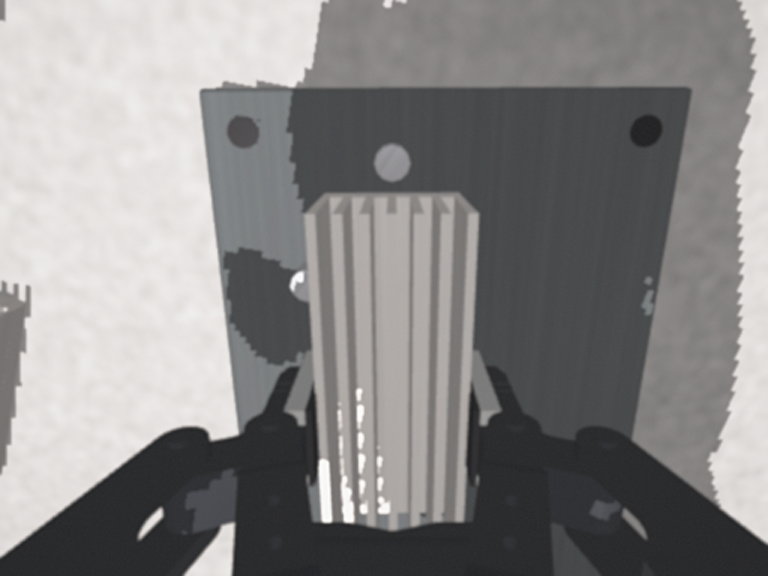

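The wrist view shows the bar gripped and square to the plate. The end pin is at (392,162), ahead of the top end edge at about row 212, and the first side pin is at (300,284), touching or nearly touching the side. I'll compute the gaps.

```bash
python3 - <<'E'
from h import *
c=cam('wrist',ctrl.get_obs()); y=.2085; R=np.array([[np.cos(y),-np.sin(y)],[np.sin(y),np.cos(y)]])
f=lambda p,z:((ray(c,np.array(p)/1.5,z)[:,:2]-[.5448,.2779])@R*1000).round(1).tolist()
print('pin end',f([[392,162]],.022),'pin side',f([[305,285]],.022))
print('hs end top',f([[305,212],[478,212]],.046),'hs end bottom',f([[327,193],[460,193]],.01))
print('plate',f([[202,89],[690,89]],.01))
E
python3 -m crank '[[0,0,-1.5,0,0,0,-1],[0,0,0,0,0,0,-1],[1,0,0,0,0,0,-1],[1,0,0,0,0,0,-1],[1,0,0,0,0,0,-1],[1,0,0,0,0,0,-1],[0,0,0,0,0,0,-1],[0,0,0,0,0,0,-1],[0,0,0,0,0,0,-1],[0,0,0,0,0,0,-1]]' 40
python3 - <<'E'
from h import *
todo(.5448,.2779,.0155,.2085); print(st()[0]['wrist_torque'])
E
```

```text
pin end [[60.5, -0.3]] pin side [[25.3, 25.2]]
hs end top [[51.2, 19.7], [51.2, -20.2]] hs end bottom [[50.5, 19.2], [50.5, -20.8]]
plate [[79.7, 53.3], [79.7, -84.5]]
t: 10.35
tool_pos: [0.5427, 0.2775, 0.0168]
tool_rot: [3.124, 0.328, -0.01]
contact_force: [-7.4, -1.0, -0.5]
opening: 0.0386
grip_force: 42.7
tool mm [2.2 0.  1.3] turn z 0.0005 yaw 0.209 tilt [-0.0061 -0.0007]
[-0.20211758  1.11403545 -0.0286828 ]
```

```bash
python3 -m crank '[[0.5,-0.5,0.5,0,0,0,-1],[0.5,-0.5,0.5,0,0,0,-1],[0.5,-0.5,0.2,0,0,0,-1],[0.5,0,0,0,0,0,-1],[0,0,0,0,0,0,-1],[0,0,0,0,0,0,-1],[0,0,0,0,0,0,-1],[0,0,0,0,0,0,-1],[0,0,0,0,0,0,-1],[0,0,0,0,0,0,-1]]' 40
python3 - <<'E'
from h import *
todo(.5448,.2779,.0155,.2085); print(st()[0]['wrist_torque'])
im,c=snap('wrist','w5.png'); im2,_=snap('side','side5.png')
y=.2085; R=np.array([[np.cos(y),-np.sin(y)],[np.sin(y),np.cos(y)]])
f=lambda p,z:((ray(c,np.array(p),z)[:,:2]-[.5448,.2779])@R*1000).round(1).tolist()
g=cv2.cvtColor(im,6).astype(float)
for u in (222,240,255,270,290,300): print(u,[int(x) for x in g[95:155,u]][::2])
E
```

```text
t: 11.18
tool_pos: [0.5428, 0.2777, 0.0161]
tool_rot: [3.121, 0.327, -0.018]
contact_force: [-15.6, -8.3, 9.8]
opening: 0.0395
grip_force: 43.7
tool mm [2.  0.2 0.6] turn z 0.0005 yaw 0.209 tilt [-0.0109 -0.0049]
[-1.20138346  2.13663155 -0.07555833]
222 [74, 74, 74, 75, 74, 75, 75, 75, 74, 74, 74, 74, 74, 75, 75, 74, 79, 128, 155, 176, 176, 176, 169, 154, 169, 174, 174, 173, 174, 175]
240 [74, 75, 74, 74, 73, 74, 74, 74, 74, 75, 75, 74, 74, 75, 74, 74, 79, 127, 156, 173, 173, 168, 159, 151, 169, 173, 172, 173, 173, 172]
255 [75, 75, 74, 73, 74, 75, 78, 106, 137, 151, 151, 149, 145, 143, 141, 145, 147, 140, 154, 178, 177, 178, 177, 177, 175, 176, 175, 176, 175, 176]
270 [77, 78, 78, 77, 77, 76, 78, 78, 97, 124, 142, 144, 147, 147, 145, 143, 130, 131, 156, 175, 175, 175, 175, 175, 176, 174, 175, 174, 175, 174]
290 [74, 74, 73, 72, 71, 73, 73, 74, 73, 73, 72, 75, 73, 74, 74, 72, 82, 129, 136, 134, 129, 121, 119, 118, 119, 120, 119, 120, 119, 119]
300 [76, 75, 76, 76, 76, 75, 75, 74, 77, 76, 77, 77, 75, 76, 76, 76, 86, 131, 160, 176, 173, 175, 171, 163, 172, 172, 173, 173, 173, 172]
```

The bar no longer moves in x or y while the reaction force rises, so it is seated on the pins. Next I unload, raise the grip force, lift and carry.

```bash
python3 -m crank '[[-0.7,0.5,-0.5,0,0,0,-1],[-0.7,0.5,-0.5,0,0,0,-1],[-0.6,0.5,-0.5,0,0,0,-1],[0,0,-3,0,0,0,-1],[0,0,-8,0,0,0,-1],[0,0,-15,0,0,0,-1],[0,0,-20,0,0,0,-1],[0,0,-20,0,0,0,-1],[0,0,-20,0,0,0,-1],[0,0,-15,0,0,0,-1]]' 60
python3 -m crank '[[0,0,-15,0,0,0,-1],[0,0,-15,0,0,0,-1],[0,0,-10,0,0,0,-1],[0,0,-5,0,0,0,-1],[0,0,0,0,0,0,-1],[-2,8,0,0,0,0,-1],[-5,20,0,0,0,0,-1],[-8,31,0,0,0,0,-1],[-8,31,0,0,0,0,-1],[-8,31,0,0,0,0,-1]]'
python3 - <<'E'
from h import *
todo(.5146,-.2615,.15,-.349)
E
```

```text
t: 12.12
tool_pos: [0.5477, 0.2784, 0.1235]
tool_rot: [-3.123, -0.327, -0.011]
contact_force: [0.9, 0.3, -2.7]
opening: 0.0392
grip_force: 61.4
t: 12.95
tool_pos: [0.5387, 0.151, 0.1625]
tool_rot: [3.124, 0.329, -0.004]
contact_force: [0.6, -1.4, -2.5]
opening: 0.0392
grip_force: 61.6
tool mm [-109.4  398.5   12.8] turn z 0.5587 yaw 0.2097 tilt [-0.0024 -0.0007]
```

```bash
python3 -m crank '[[-8.5,31,0,0,0,0,-1],[-8.5,31,0,0,0,0,-1],[-8.5,31,0,0,0,0,-1],[-8.5,31,0,0,0,0,-1],[-8.5,31,0,0,0,0,-1],[-8.5,31,0,0,0,0,-1],[-8.5,31,0,0,0,0,-1],[-8.5,31,0,0,0,0,-1],[-8.5,31,0,0,0,0,-1],[-8.5,31,0,0,0,0,-1]]' | sed -n 2p
python3 -m crank '[[-7,26,0,0,0,0,-1],[-5,18,0,0,0,0,-1],[-2,8,0,0,0,0.04,-1],[0,0,0,0,0,0.08,-1],[0,0,0,0,0,0.09,-1],[0,0,0,0,0,0.09,-1],[0,0,0,0,0,0.09,-1],[0,0,0,0,0,0.08,-1],[0,0,0,0,0,0.06,-1],[0,0,0,0,0,0.03,-1]]' | sed -n 2,4p
python3 -m crank '[[0,0,0,0,0,0,-1],[0,0,0,0,0,0,-1],[0,0,0,0,0,0,-1],[0,0,0,0,0,0,-1],[0,0,0,0,0,0,-1],[0,0,0,0,0,0,-1],[0,0,0,0,0,0,-1],[0,0,0,0,0,0,-1],[0,0,0,0,0,0,-1],[0,0,0,0,0,0,-1]]' | sed -n 2,6p
python3 - <<'E'
from h import *
todo(.5146,-.2615,.11,-.349)
E
```

```text
tool_pos: [0.5195, -0.1699, 0.1626]
tool_pos: [0.5169, -0.222, 0.1624]
tool_rot: [-3.092, 0.553, 0.004]
contact_force: [-0.5, -0.3, -2.6]
tool_pos: [0.5181, -0.222, 0.1642]
tool_rot: [3.093, -0.549, 0.0]
contact_force: [-0.6, -0.1, -3.6]
opening: 0.0389
grip_force: 61.7
tool mm [10.3 38.3 54.2] turn z -0.0021 yaw -0.3511 tilt [ 0.0001 -0.    ]
```

```bash
python3 -m crank '[[2,8,0,0,0,0,-1],[3,11,0,0,0,0,-1],[3,11,0,0,0,0,-1],[2.3,8.3,5,0,0,0,-1],[0,0,15,0,0,0,-1],[0,0,15,0,0,0,-1],[0,0,12,0,0,0,-1],[0,0,7,0,0,0,-1],[0,0,0,0,0,0,-1],[0,0,0,0,0,0,-1]]' | sed -n 2,4p
python3 - <<'E'
from h import *
todo(.5146,-.2615,.065,-.349)
im,c=snap('wrist','w6.png')
# hs-frame check
cv2.imwrite('pics/w6b.png',cv2.resize(im,None,fx=1.5,fy=1.5,interpolation=2))
E
```

```text
tool_pos: [0.5144, -0.2616, 0.1098]
tool_rot: [-3.093, 0.549, 0.001]
contact_force: [0.1, 0.0, -2.6]
tool mm [ 0.2 -0.1 44.8] turn z -0.0024 yaw -0.3514 tilt [-0.0007  0.0005]
```

View pics/w6b.png

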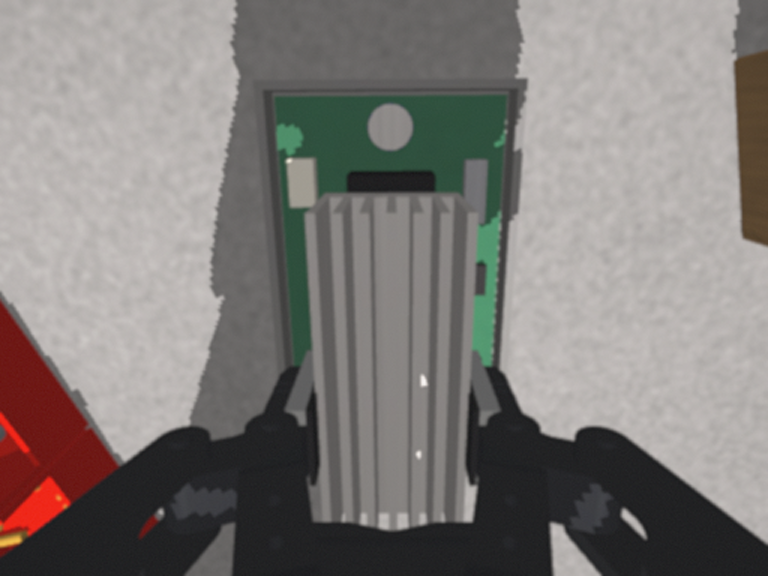

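The view shows the bar above the module. The bar's end top edge runs (305,212) to (478,212), the module's end runs (348,172) to (435,172), and the capacitor top is at (390,127). I'll compute the offsets.

Run:
```python
from h import *
o,M,w=st(); c=cam('wrist',o)
f=lambda p,z:((ray(c,np.array(p)/1.5,z)-o['tool_pos'])@M*1000).round(1)[:,:2].tolist()
zb=o['tool_pos'][2]-.0061
print('hs end top',f([[305,212],[478,212]],zb+.036),'bottom',f([[327,194],[460,194]],zb))
print('module end',f([[348,172],[435,172]],.03),'cap',f([[390.5,127]],.055),'case rim',f([[258,80],[524,80]],.022))
```

```text
hs end top [[57.9, -19.9], [57.9, 20.3]] bottom [[57.3, -19.4], [57.2, 20.9]]
module end [[57.0, -19.3], [57.0, 19.6]] cap [[76.4, -0.2]] case rim [[96.0, -58.5], [95.9, 58.4]]
```

```bash
python3 -m crank '[[-0.7,-0.3,3,0,0,-0.002,-1],[0,0,6,0,0,0,-1],[0,0,8,0,0,0,-1],[0,0,8,0,0,0,-1],[0,0,7,0,0,0,-1],[0,0,5,0,0,0,-1],[0,0,3,0,0,0,-1],[0,0,0,0,0,0,-1],[0,0,0,0,0,0,-1],[0,0,0,0,0,0,-1]]' | sed -n 2,6p
python3 - <<'E'
from h import *
todo(.5140,-.2612,.047,-.349)
E
```

```text
tool_pos: [0.5143, -0.2612, 0.0706]
tool_rot: [3.094, -0.546, 0.001]
contact_force: [-0.1, -0.3, -2.8]
opening: 0.0387
grip_force: 61.7
tool mm [-0.3  0.1 23.6] turn z -0.0002 yaw -0.3492 tilt [ 0.0007 -0.0005]
```

```bash
python3 -m crank '[[0,0,3,0,0,0,-1],[0,0,5,0,0,0,-1],[0,0,5,0,0,0,-1],[0,0,4,0,0,0,-1],[0,0,3.5,0,0,0,-1],[0,0,2,0,0,0,-1],[0,0,1,0,0,0,-1],[0,0,0,0,0,0,-1],[0,0,0,0,0,0,-1],[0,0,0,0,0,0,-1]]' | sed -n 2,6p
python3 -m crank '[[0,0,0,0,0,0,-1],[0,0,0,0,0,0,-1],[0,0,0,0,0,0,-1],[0,0,0,0,0,0,-1],[0,0,0,0,0,0,-1],[0,0,0,0,0,0,-1],[0,0,0,0,0,0,-1],[0,0,0,0,0,0,-1],[0,0,0,0,0,0,-1],[0,0,0,0,0,0,-1]]' | sed -n 2,6p
python3 - <<'E'
from h import *
todo(.5140,-.2612,.047,-.349); print(np.abs(st()[0]['dq']).max())
im,c=snap('wrist','w7.png'); o,M,w=st()
# bar end edge row and cap in this view, without viewing
g=cv2.cvtColor(im,6); a=cv2.imread('pics/w6.png'); print(np.abs(cv2.cvtColor(a,6)[145:330,210:315].astype(int)-g[145:330,210:315]).mean())
E
```

```text
tool_pos: [0.5142, -0.2611, 0.047]
tool_rot: [3.094, -0.546, 0.001]
contact_force: [0.3, -0.9, -3.2]
opening: 0.0391
grip_force: 61.7
tool_pos: [0.514, -0.261, 0.0467]
tool_rot: [-3.094, 0.546, -0.0]
contact_force: [0.2, 0.4, -2.9]
opening: 0.0391
grip_force: 61.7
tool mm [ 0.1  0.2 -0.3] turn z -0.0002 yaw -0.3492 tilt [0. 0.]
0.0013211506606794494
15.31057915057915
```

```bash
python3 -c "
from h import *
print(ctrl.get_obs()['t'], ctrl.finish_job())"
```

```text
the job is handed in; nothing more can be done
18.8833 None
```

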